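Start a self-tapping screw in the magneto housing

TASK

Take the brass self-tapping wing screw out of its black plastic stand and stand it in the pilot hole of the white magneto housing clamped in the vise. Then push it down firmly while turning it clockwise, so that it bites and cuts its way in until its flange sits fully home, flush on the housing, and let go of it. Never push with more than 30 N, or the casting cracks, and leave the other things on the cart where they lie.

Things in the scene. Friction and masses are not known exactly. Their poses are not given: they have to be found in the camera images.
- screw_head (a point): Centre of the upright flat wing head of the brass self-tapping screw (loose, about 100 g, 49 mm tall, upright in the black plastic stand). The wing is 34 mm long (x axis), 12 mm thick (y axis: close the fingers along it), 28 mm tall (z up). The top of the round flange, 34 mm across and 4 mm thick, is 14 mm below this point; under it a shank 18 mm across, 17 mm long, ending in four 3 mm teeth.
- screw_seat (a point): Centre of the underside of the screw's flange, on its axis, 18 mm below the centre of the wing; the shank's tip is 17 mm below it. z points up the screw.
- hole (a point): Centre of the mouth of the upright pilot hole in the flat top (60 x 74 mm) of the white magneto housing, 135 to 147 mm above the cart top. The hole is 20 mm across with a 2 mm chamfer at its mouth. A screw put in stops on uncut metal in it, its flange still 2.5 to 9 mm above the housing: how deep differs each time and must be felt. z points up.
- vise: The fixed blue bench vise clamping the housing, origin 135 mm right below the mouth of the hole; its bar handle sticks out at -x, 120 mm from the hole, 72 mm below its mouth; jaw tops 25 mm below it. All is stiff: the push climbs by some 40 N per millimetre. The screw stays where it is let go, so it may be driven in several grips.
- stand: The fixed black plastic stand, 100 (x) x 70 (y) x 40 mm tall, its origin under its middle; the screw hangs by its flange in the 22 mm through hole at its centre, the flange resting on the top.
- screw: The same screw, origin at its tip, x along the wing. Pushed down with about 15 to 22 N and turned clockwise seen from above, it bites and sinks 2.2 mm per rad against some 0.12 N m: 1 to 3 rad in all, up to 1 rad more to catch. Pushed alone it does not sink; turned with little push its teeth (50 degree flanks, 2 mm) ride over the metal. Contact force on the housing is 1.6 times the push.
- spark_plug: Bystander: a cream porcelain and steel spark plug, 70 mm long, lying. Origin at its underside.
- rotor_arm: Bystander: a small black and copper rotor arm, 60 mm long, 26 mm tall. Origin at its underside.
- cam_ring: Bystander: a blued steel cam ring, 64 mm across, 18 mm tall. Origin at its underside.
- feeler_case: Bystander: a chrome feeler gauge case, 100 x 24 x 17 mm, lying flat. Origin at its underside.
- grease_tin: Bystander: a closed red tin, 64 mm across, 60 mm tall. Origin at its underside.
- screwdriver: Bystander: a screwdriver lying on the cart top. Origin at its underside.

How it is judged:
On the way:
1. the screw stands in the pilot hole, its flange still clear of the housing (1.5 to 10 mm) (horizontal distance between screw_seat and hole below 0.003 m and z of screw_seat in the frame of hole between 0.0015 and 0.01 m), for 0.1 s.
At the end, for the whole second after the job is handed in: The screw is upright (within 0.08 rad) in the pilot hole, within 3 mm of its axis, its flange on the housing (gap under 1.2 mm), at rest and let go (horizontal distance between screw_seat and hole below 0.003 m and z of screw_seat in the frame of hole between -0.003 and 0.0012 m and angle between screw_seat's own z axis and vertical below 0.08 rad and linear speed of screw below 0.01 m/s); the robot touches nothing.
It fails at once if the screw is pushed into the housing with more than 30 N (its sloping teeth make that 50 N of contact force) (contact force between screw and vise above 50 N).
It fails at once if another thing on the cart is moved by more than 30 mm (distance of any of spark_plug, rotor_arm, cam_ring, feeler_case, grease_tin, screwdriver from where it was at the start of the episode above 0.03 m).
It also fails if it takes over 72 s, if anything falls off the work surface, if the arm or the gripper's body presses on something with over 40 N, if the wrist force passes 120 N, or if a joint passes its speed limit or range.

ROBOT

A 6-joint arm with a two-finger parallel gripper is mounted at the origin on the work surface. World frame = base frame: x ahead of the robot, y to its left, z up, the work surface at z = 0. Lengths are in m, angles in rad, forces in N, time in s.
With the tool pointing down it reaches from about 0.35 to 0.975 m from the base axis. Payload 7.1 kg.
Tool frame: the origin (TCP) lies at the very end of the fingers, on their centre line; the grasp point (between the pads) lies env.grasp_offset behind it (env.grasp_offset is the distance from the TCP to the grasp point, in m); z points along the fingers, y is the line along which they close (so a half turn about z gives the same grasp; the last joint's range is limited). The gripper opens to 88 mm and grips with 3 to 60 N. Pads are 20 mm wide; open, the fingers measure 115 mm over their backs; the gripper's body (75 mm by 178 mm) begins 61 mm behind the grasp point.
Start: joints at [1.216, 0.423, 1.63, -0, 1.089, -0.019], TCP at [0.206, 0.59, 0.223] pointing down, gripper open.
Joint ranges: [-3, 3], [-0.9, 2.11], [0.09, 2.58], [-1.31, 4.45], [0.11, 2.69], [-2.54, 2.54]. Speed limits (rad/s): [2.39, 2.39, 3.01, 3.14, 3.14, 3.14].

INTERFACE

Orientations are given as a rotation vector (axis times angle).
In Python, from station import env, planner, viewer, sensors gives the robot as it stands. The module is installed in compiled form; this text tells all that it offers. Calls block until the motion is done:
- env.reach(position, orientation): joint-space move of the TCP to a pose.
- env.move_l(position, ori=None, speed=0.15): straight line of the TCP; ori=None keeps the orientation; speed is the mean speed in m/s.
- env.set_joints(angles): joint-space move.
- env.release() and env.close_gripper(): open the fingers fully, or close them until they stop; the grip force is fixed at half the most.
- env.pause(seconds).
- planner.inverse_kinematics(position, orientation): joint angles nearest the present ones, or None.
- viewer.snapshot(name): name is "scene" or "side" or "wrist"; returns a dict with "image" (480x640x3 uint8, red, green, blue), "range_z" (480x640 float32, m along the optical axis (not along the pixel's ray), 0 where there is no reading), "intrinsics" (3x3 intrinsics, pixels), "xyz" and "attitude" of the camera in the world. Camera axes: x right, y down, z forward; pixel columns grow to the right and rows downward; lengths in m; the calibration is good to about 2 mm. A picture is of the moment at which its call begins.
A pose or a line that the arm cannot do raises env.IKError and nothing moves.
- env.close_job(): hands the job in; it is judged then, once.
Trained networks look in a picture, given as the dict that the camera call returned (one of the last four; its "shot" number tells which), for a name from the list of things; names that differ only in an ending like _2 or _b are one class to them, and where a whole thing is asked for, a point or a joint stands for the part that bears it (a point fixed in the world has none). Each returns a list of dicts, best first, with "conf" (0 to 1); they miss things now and then, are a little off and sometimes report something else, mostly with a low value. They report only what shows in the picture. A call takes as long as a camera call.
- viewer.look_for(picture, target): "rect" ([centre column, centre row, width, height] in pixels, round what is visible of it).
Readings, each from a call of its own:
- sensors.get_clock(): time.
- sensors.get_qpos(): joint angles.
- sensors.get_dq(): joint speeds.
- sensors.get_joint_torque(): joint torques, N m.
- sensors.get_ee_pos(): TCP position.
- sensors.get_tcp_rot(): TCP orientation.
- sensors.get_ft_force(): force on the tool from outside, world axes, zero at the start.
- sensors.get_torque(): the same for the moment, N m.
- sensors.get_gripper_width(): finger opening in m.
- sensors.get_grasp_force(): force on a finger pad.
Only numpy, scipy, OpenCV 4.12 (cv2) and the standard library are available. Lean on these libraries where they do the work, as an engineer would, in place of code of your own. Each camera call takes 0.05 s, during which the arm holds its last target. There are 200 camera calls.

## Working session

There is one attempt and no reset: what is moved stays moved. The work goes in short steps, each a Python script; the robot and the scene stay as the last script left them, time stands still between calls to the robot, and variables do not carry over. Pictures are saved under pics/ and viewed, at most 10 in all, crops included, and the job is handed in when it is done.

```bash
mkdir -p pics
cat > h.py <<'E'
from station import env, planner, viewer, sensors
import numpy as np, cv2
from scipy.spatial.transform import Rotation as R
def cam(p):
    A=np.array(p["attitude"],float)
    M=A if A.shape==(3,3) else (R.from_rotvec(A).as_matrix() if A.size==3 else R.from_quat(A).as_matrix())
    return M,np.array(p["xyz"])
def cloud(p):
    K=p["intrinsics"];M,t=cam(p);z=p["range_z"]
    v,u=np.mgrid[:480,:640]
    c=np.stack([(u-K[0,2])/K[0,0]*z,(v-K[1,2])/K[1,1]*z,z],-1)
    w=c@M.T+t; w[z<=0]=np.nan
    return w
def save(p,n): cv2.imwrite(f"pics/{n}.png",p["image"][:,:,::-1])
def down(yaw): # tool x at yaw, z down
    return R.from_matrix(R.from_euler('z',yaw).as_matrix()@np.diag([1,-1,-1])).as_rotvec()
E
python3 - <<'E'
from h import *
print(env.grasp_offset,sensors.get_tcp_rot(),sensors.get_clock())
for n in ["scene","side"]:
    p=viewer.snapshot(n);save(p,n);print(n,p["attitude"],p["xyz"],p["intrinsics"][0])
    W=cloud(p)
    for t in ["screw_head","hole","vise","stand","screw","grease_tin","cam_ring"]:
        for d in viewer.look_for(p,t)[:2]:
            c,r,w,h=d["rect"];print(t,round(d["conf"],2),np.round(d["rect"]),W[int(r),int(c)].round(4))
E
```

```text
0.0187 [-5.24894580e-01 -3.09718802e+00  2.37276895e-03] 0.0
scene [-1.48220372 -2.06051865  0.84147824] [1.33827239 0.23653603 0.90491088] [460.60794899   0.         316.66780756]
vise 0.87 [409. 270.  52.  83.] [0.6115 0.2336 0.119 ]
stand 0.73 [384. 335.  20.  37.] [0.7268 0.2137 0.0121]
stand 0.55 [245. 244.  44.  38.] [ 0.5897 -0.1905  0.041 ]
screw 0.46 [246. 235.  14.  18.] [ 0.5839 -0.1878  0.0658]
grease_tin 0.68 [512. 270.  33.  36.] [0.4733 0.4719 0.0584]
side [-2.19862342  0.2413256  -0.12737954] [ 0.32622334 -1.07265265  0.92731209] [535.31282329   0.         320.00755579]
screw_head 0.72 [340. 309.  15.  20.] [ 0.5702 -0.2126  0.0647]
hole 0.69 [293. 205.  81.  66.] [0.5305 0.1821 0.1013]
vise 0.86 [295. 205.  77.  62.] [0.5394 0.1835 0.1025]
vise 0.48 [257. 179.  17.  21.] [0.4587 0.4522 0.0443]
stand 0.85 [342. 318.  49.  36.] [ 0.5705 -0.2231  0.0428]
screw 0.45 [340. 305.  16.  18.] [ 0.5695 -0.214   0.0757]
grease_tin 0.56 [257. 178.  15.  21.] [0.4626 0.4573 0.0446]
cam_ring 0.71 [374. 248.  22.  19.] [0.7391 0.064  0.0027]
```

Run:
```python
from h import *
print(R.from_rotvec(sensors.get_tcp_rot()).as_matrix().round(3).tolist())
p=viewer.snapshot("wrist");print(cam(p)); 
for nm,xy,z in [("w_hole",(0.56,0.21),0.36),("w_screw",(0.575,-0.2),0.30)]:
    env.reach([*xy,z],down(0 if 0 else np.pi/2))
    p=viewer.snapshot("wrist");save(p,nm);W=cloud(p);np.save(nm,W);print(nm,sensors.get_clock(),sensors.get_qpos(),cam(p)[1])
    for t in ["screw_head","hole","vise","stand","screw"]:
        for d in viewer.look_for(p,t)[:2]:
            c,r,w,h=d["rect"];print(t,round(d["conf"],2),np.round(d["rect"]),W[int(np.clip(r,0,479)),int(np.clip(c,0,639))].round(4))
a=np.hstack([cv2.resize(cv2.imread(f"pics/{n}.png"),(400,300)) for n in("scene","side")])
b=np.hstack([cv2.resize(cv2.imread(f"pics/{n}.png"),(400,300)) for n in("w_hole","w_screw")])
cv2.imwrite("pics/all.png",np.vstack([a,b]))
```

```text
[[-0.944, 0.329, 0.0], [0.329, 0.944, -0.0], [-0.0, -0.0, -1.0]]
(array([[ 3.29927316e-01,  9.08684509e-01,  2.55813270e-01],
       [ 9.44006253e-01, -3.17697777e-01, -8.89961671e-02],
       [ 4.01868698e-04,  2.70851593e-01, -9.62621033e-01]]), array([0.13553105, 0.61532362, 0.38425621]))
w_hole 2.8417 [3.40409379e-01 2.58966177e-01 1.54509316e+00 1.75195827e-04
 1.33820303e+00 3.38771462e-01] [0.55906531 0.28566829 0.52118873]
screw_head 0.66 [321. 445.  11.   1.] [ 0.5699 -0.1843  0.0419]
hole 0.71 [298. 174. 201. 128.] [0.5435 0.239  0.146 ]
vise 0.65 [299. 174. 210. 132.] [0.5444 0.2399 0.1449]
stand 0.87 [324. 428.  67.  35.] [ 0.5729 -0.1598  0.0344]
screw 0.38 [322. 444.  16.   8.] [ 0.5714 -0.1799  0.0425]
w_screw 4.675 [-3.52504885e-01  3.22225802e-01  1.59283635e+00  2.17573802e-04
  1.22612242e+00 -3.53950710e-01] [ 0.57474457 -0.12427155  0.46180984]
screw_head 0.9 [311. 196.  31.  36.] [ 0.572  -0.194   0.0714]
vise 0.73 [310. 195.  33.  35.] [ 0.5709 -0.194   0.0719]
stand 0.84 [311. 188. 101.  69.] [ 0.5709 -0.1861  0.0699]
screw 0.73 [310. 193.  29.  34.] [ 0.5709 -0.192   0.0712]
```

View pics/all.png

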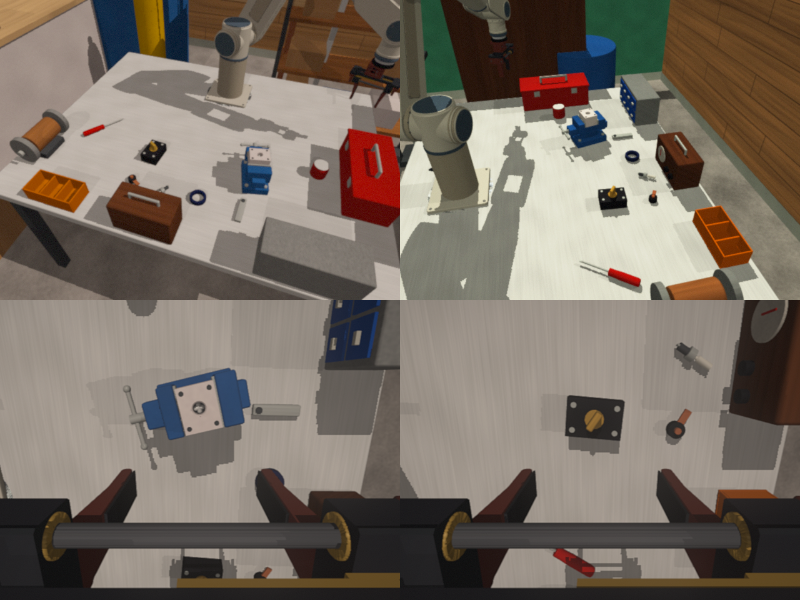

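Run:
```python
from h import *
W=np.load("w_screw.npy");x=W[120:270,230:400].reshape(-1,3);x=x[np.isfinite(x[:,0])]
t=x[x[:,2]>0.066];
print(len(t),"top z",np.median(t[:,2]),"mean",t.mean(0))
rr=cv2.minAreaRect((t[:,:2]*1000).astype(np.float32));print("wing rect",rr)
s=x[(x[:,2]>.037)&(x[:,2]<.0425)];print("stand",np.median(s[:,2]),cv2.minAreaRect((s[:,:2]*1000).astype(np.float32)))
W=np.load("w_hole.npy");sub=W[100:260,200:420].reshape(-1,3);sub=sub[np.isfinite(sub[:,0])]
h=sub[(sub[:,2]>.13)];z=np.median(h[:,2]);print("house z",z,cv2.minAreaRect((h[abs(h[:,2]-z)<.003][:,:2]*1000).astype(np.float32)))
g=(W[...,2]-z)[140:205,275:360]
inn=W[140:205,275:360][(g<-.004)];print("deep",len(inn),inn.mean(0) if len(inn) else 0)
for i in range(0,65,3): print(' '.join('%3d'%v for v in (g[i,::3]*1000)))
im=[cv2.imread(f"pics/{n}.png")[r:r+75,c:c+100] for n,r,c in(("w_hole",135,268),("w_screw",155,260))]
cv2.imwrite("pics/crop.png",np.hstack([cv2.resize(i,None,fx=4,fy=4,interpolation=cv2.INTER_CUBIC) for i in im]))
```

```text
381 top z 0.07102962784870925 mean [ 0.57165331 -0.19397467  0.0708763 ]
wing rect ((571.5587158203125, -194.64268493652344), (33.9386100769043, 12.054546356201172), 55.443233489990234)
stand 0.03955368686547617 ((571.5861206054688, -194.70989990234375), (70.29642486572266, 100.07048034667969), 84.940185546875)
house z 0.1454800293396099 ((563.264892578125, 239.243408203125), (60.07710266113281, 74.33936309814453), 13.204782485961914)
deep 1717 [0.55921664 0.23738294 0.12237769]Traceback (most recent call last):
  File "<stdin>", line 11, in <module>
  File "<stdin>", line 11, in <genexpr>
ValueError: cannot convert float NaN to integer
```

Run:
```python
from h import *
W=np.load("w_hole.npy");z=.1455
g=(W[...,2]-z)[140:205,275:360]*1000
for i in range(15,50,2): print(140+i,' '.join('%3d'%v if np.isfinite(v) else ' nn' for v in g[i,20:66:2]))
im=[cv2.imread(f"pics/{n}.png")[r:r+75,c:c+100] for n,r,c in(("w_hole",135,268),("w_screw",155,260))]
cv2.imwrite("pics/crop.png",np.hstack([cv2.resize(i,None,fx=4,fy=4,interpolation=cv2.INTER_CUBIC) for i in im]))
```

```text
155   0   1   0   0   0   0   0   0   0   0   0   0   0   0   0   0   0   0   0   0   1   1  -1
157   0   0   0   0  -1   0   0   0   0   0   0   0   0   0   0   2   0   0   1   1   0   0   0
159   1   0   0   0   1   1   0   0  -1   0   0   0   1   0   0   0   0   0   1   0   0   0   0
161   0   0   0  -1   2   0   0   0   0   2   0   1   0   0   0   0   0   1   0   0   0   0  -1
163   0   0   0   0   0  -1  -1   1   0  -1  -1  -2 -14  -1   0   0   0   0   0   0   0   0   0
165   0   0   0   0   0   1   0   0  -2 -12 -12  -9 -11 -14 -14  -2  -1   0   0   0  -1   0   0
167   0   0   0   0   1   0   1   0 -15 -14 -11  -9 -10 -13 -13 -14  -1   0   0   0   0   0   0
169   0   1   0   0   0   0   0  -1 -14 -13 -10  -9 -11 -11 -10  -9 -11   0   0  -1   0   0   0
171  -1   0   0   0  -1   0   0 -15 -12 -11 -10 -10  -9 -10 -10  -8 -13  -1   0  -2   0   0   1
173   0   0   0   0   0   0   0 -14 -10  -9 -10  -9  -9 -10 -10 -12 -14  -2   0   0   1   0  -1
175   0   0   0   0   0  -1   0 -14 -11  -9  -9 -11 -10 -10 -15 -13 -15  -1   0   0   0   0   0
177   0   0   0   1   0   1   0  -4 -13 -14 -14 -10 -11  -9 -11 -15 -11  -1   0   0  -1   0   0
179   0   0   0   0   0   0   0  -1 -12 -13 -14 -12 -10 -11 -15 -16  -2   0   0   0   1  -1   0
181   0   0   0   1   0   0   0   0  -1  -9 -14 -14 -14 -13 -11  -2   0   0   0   0   1   1   0
183   0   0   0  -1   0   1   0  -1   0   0  -2  -5  -5  -2  -2   0   0   0   0   0   0   0   0
185   0   0   0   0   0   0   0   0   0   0  -1   0   0   0   0   0   0  -1   0   0   1   0   1
187   0   0   0   1   0   0   0   0   0   0   0   0   0   0   0   0   1   0   0   0   0   0   0
189   0   1   0   0  -2   0   0   1   0  -1   0   0   0   0   0   0   0   0   0   1   0   0   0
```

View pics/crop.png

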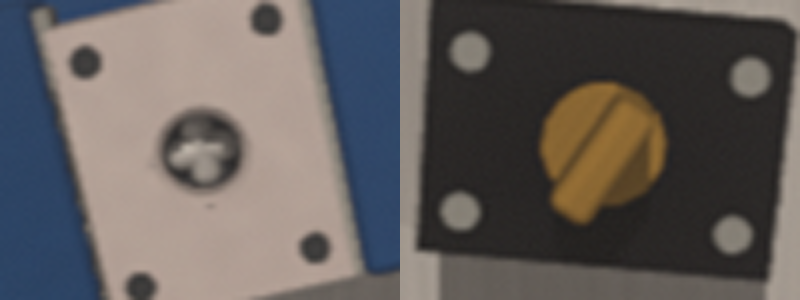

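Run:
```python
from h import *
W=np.load("w_hole.npy");h=W[150:200,280:360].reshape(-1,3)
K=viewer.snapshot("wrist")["intrinsics"]
# plane-homography from image to world xy
v,u=np.mgrid[130:215,275:360];w=W[130:215,275:360];m=abs(w[...,2]-.1455)<.0012
H,_=cv2.findHomography(np.c_[u[m],v[m]].astype(float),w[m][:,:2]*1000.)
print("hole",[cv2.perspectiveTransform(np.array([[c]],float),H).ravel() for c in((318.2,172.2),(318,173))])
th=np.radians(55.44);s=[0.5716,-0.1947]
env.reach([*s,.12],down(th));print(sensors.get_qpos().round(3))
env.move_l([*s,.0465],speed=.1);print(sensors.get_ft_force())
env.close_gripper();print(sensors.get_gripper_width(),sensors.get_grasp_force(),sensors.get_ft_force(),sensors.get_ee_pos())
t=sensors.get_clock();env.move_l([*s,.11],speed=.1);print(sensors.get_clock(),t,sensors.get_gripper_width(),sensors.get_ft_force())
p=viewer.snapshot("side");save(p,"lift")
```

```text
hole [array([562.97457961, 240.73280248]), array([562.78440739, 239.96362285])]
[-0.348  0.523  1.742  0.     0.875  0.253]
[-0.32033832  0.70025818  0.72494751]
0.012172481115240835 29.99994456768036 [-0.49435225 -0.33477901  0.47799106] [ 0.57162199 -0.19472096  0.04646869]
8.5417 7.7583 0.011622670309660028 [ 0.5608555  -0.00180845 -0.68940052]
```

```bash
cat >> h.py <<'E'
def fz(n=3):
    return np.mean([sensors.get_ft_force() for _ in range(n)],0)
E
python3 - <<'E'
from h import *
H=np.array([.5631,.2398])
p=sensors.get_ee_pos();env.move_l([p[0],p[1],.22],speed=.25)
q=planner.inverse_kinematics([*H,.22],down(np.pi/2+.4))
q[5]=-2.45;env.set_joints(q)
ori=sensors.get_tcp_rot();print(sensors.get_clock(),sensors.get_ee_pos(),sensors.get_qpos().round(3))
env.move_l([*H,.176],speed=.1);env.pause(.2)
f0=fz();print(f0,sensors.get_clock(),sensors.get_gripper_width())
s=viewer.snapshot("side");save(s,"hov")
c=viewer.snapshot("scene")
cv2.imwrite("pics/hov2.png",np.hstack([cv2.resize(s["image"][150:225,245:345,::-1],None,fx=4,fy=4),cv2.resize(c["image"][210:285,360:460,::-1],None,fx=4,fy=4)]))
z=.176
while z>.154:
    z-=.0005;t=sensors.get_clock();env.move_l([*H,z],speed=.02);f=sensors.get_ft_force()-f0
    if abs(f).max()>2: print(round(z,4),f.round(1),sensors.get_ee_pos().round(4),round(sensors.get_clock()-t,3))
    if f[2]>6 or np.hypot(f[0],f[1])>8: break
print(sensors.get_clock(),z,sensors.get_gripper_width())
E
```

```text
11.4833 [0.56313101 0.23939999 0.21968148] [ 0.383  0.408  1.662 -0.     1.072 -2.45 ]
[ 0.06819677  0.38576784 -0.49694168] 12.275 0.011637608682366313
0.167 [ 2.1 -3.6 -0.3] [0.5632 0.2396 0.1669] 0.25
0.1665 [ 0.3 -2.5 -0.2] [0.5632 0.2397 0.1665] 0.25
0.166 [ 1.2 -2.9 -1. ] [0.5631 0.2397 0.1659] 0.25
0.1655 [ 1.9 -2.8 -0. ] [0.5631 0.2397 0.1654] 0.25
0.165 [ 1.9 -4.1  1.3] [0.5632 0.2397 0.1651] 0.25
0.1645 [ 0.6 -5.3  5.6] [0.5632 0.2397 0.1648] 0.25
0.164 [-0.5 -6.3  8.1] [0.5633 0.2397 0.1646] 0.25
18.375 0.16399999999999998 0.011864483351620924
```

View pics/hov2.png

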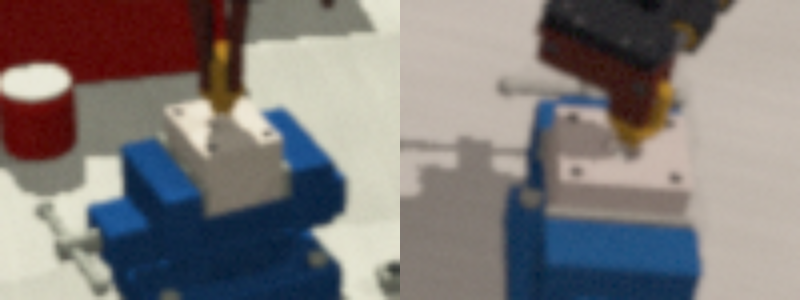

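Run:
```python
from h import *
H=np.array([.5631,.2398]);z=.164
f0=np.array([.07,.39,-.5])
z=.165;env.move_l([*H,z],speed=.02)
for i in range(40):
    f=sensors.get_ft_force()-f0
    print(round(z,4),(H*1000).round(2),f.round(1),sensors.get_torque().round(2),(sensors.get_ee_pos()*1000).round(2))
    if f[2]>9 and np.hypot(*f[:2])<2: break
    if np.hypot(*f[:2])>1.5: H=H+np.clip(f[:2]*.00015,-.0006,.0006)
    if f[2]<6: z-=.0004
    elif f[2]>11: z+=.0002
    env.move_l([*H,z],speed=.02)
    if z<.153: break
print(sensors.get_clock(),sensors.get_gripper_width())
```

```text
0.165 [563.1 239.8] [ 0.9 -6.   3.1] [-0.89  0.02  0.01] [563.05 239.71 164.96]
0.1646 [563.23 239.2 ] [ 0.4 -3.   2.9] [-0.5   0.05  0.  ] [563.16 239.43 164.57]
0.1642 [563.29 238.75] [ 0.9 -2.4 -0.1] [-0.28 -0.07  0.05] [563.02 238.82 163.77]
0.1638 [563.42 238.4 ] [ 0.8 -0.2 -0.6] [0.05 0.06 0.01] [563.14 238.56 163.44]
0.1634 [563.42 238.4 ] [ 0.5 -0.5 -1.2] [ 0.03  0.13 -0.  ] [563.31 238.49 163.28]
0.163 [563.42 238.4 ] [-0.3 -0.8 -1. ] [ 0.04  0.11 -0.01] [563.44 238.43 162.97]
0.1626 [563.42 238.4 ] [-0.3 -0.2 -0.8] [0.02 0.07 0.01] [563.46 238.41 162.59]
0.1622 [563.42 238.4 ] [-0.2 -1.1 -0.3] [ 0.01  0.06 -0.02] [563.43 238.38 162.18]
0.1618 [563.42 238.4 ] [-0.7 -1.6 -1.5] [ 0.04  0.09 -0.06] [563.41 238.39 161.77]
0.1614 [563.32 238.16] [-1.4  0.4 -0.5] [0.08 0.09 0.02] [563.28 238.16 161.36]
0.161 [563.32 238.16] [-0.  -0.5 -0.5] [0.13 0.03 0.02] [563.29 238.17 160.96]
0.1606 [563.32 238.16] [-0.6 -0.3  0.1] [0.05 0.02 0.02] [563.31 238.15 160.56]
0.1602 [563.32 238.16] [ 0.1 -0.6 -1.2] [ 0.07  0.03 -0.01] [563.29 238.15 160.16]
0.1598 [563.32 238.16] [-0.4 -0.6 -0.2] [
[... 1478 characters left out ...]
238.19 158.57]
0.1578 [562.53 237.9 ] [ 0.1 -0.8  6.9] [ 0.02  0.15 -0.  ] [563.33 238.21 158.57]
0.1578 [562.53 237.9 ] [-0.1 -0.3  6.7] [ 0.1   0.15 -0.05] [563.36 238.18 158.58]
0.1578 [562.53 237.9 ] [-0.1 -0.5  6.7] [ 0.09  0.16 -0.01] [563.34 238.19 158.57]
0.1578 [562.53 237.9 ] [-0.2 -1.   6.6] [-0.01  0.11  0.01] [563.37 238.2  158.6 ]
0.1578 [562.53 237.9 ] [-0.1 -1.5  7. ] [ 0.12  0.12 -0.01] [563.36 238.19 158.57]
0.1578 [562.53 237.9 ] [ 0.2 -1.4  6.3] [0.03 0.16 0.07] [563.34 238.23 158.57]
0.1578 [562.53 237.9 ] [ 0.1 -1.1  5.3] [ 0.06  0.13 -0.  ] [563.34 238.21 158.58]
0.1574 [562.53 237.9 ] [-1.1  0.1  9.5] [0.01 0.28 0.01] [563.39 238.24 158.48]
28.375 0.012095221151512014
```

```bash
cat > drive.py <<'E'
from h import *
import sys
def drive(H,z,f0,maxsteps=60,target=18.5,d=.12):
    ff=0;still=0;q=sensors.get_qpos();yaw=np.pi/2+q[0]-q[5];za=sensors.get_ee_pos()[2]
    for i in range(15):                       # press first
        f=sensors.get_ft_force()-f0
        if f[2]>16: break
        z-=min((target-f[2])/12,.4)*1e-3;env.move_l([*H,z],speed=.02)
    z0=sensors.get_ee_pos()[2];print("pressed",f.round(1),z0)
    for i in range(maxsteps):
        yaw-=d
        qn=planner.inverse_kinematics([*H,z],down(yaw))
        if qn is None or abs(qn[5]-sensors.get_qpos()[5])>.4 or qn[5]>2.5: print("q6 end");break
        env.set_joints(qn)
        f=np.mean([sensors.get_ft_force() for _ in range(2)],0)-f0;zn=sensors.get_ee_pos()[2]
        print(i,round(qn[5],2),"cmd %.2f act %.2f"%(z*1e3,zn*1e3),f.round(1),sensors.get_torque()[2].round(2),round(sensors.get_clock(),2),flush=True)
        if f[2]>25: z+=.001;env.move_l([*H,z],speed=.02);print("too much");break
        ff=.5*ff+.5*np.clip(za-zn,0,.0004);still=still+1 if za-zn<6e-5 else 0;za=zn
        if still>=4 and z0-zn>.0025: print("home?");break
        if np.hypot(*f[:2])>2: H=H+np.clip(f[:2]*5e-5,-.0002,.0002)
        z+=np.clip((f[2]-target)/14e3,-.0003,.0003)-ff
    return H,z
E
python3 - <<'E'
from drive import *
print(drive(np.array([.56253,.2379]),.1574,np.array([.07,.39,-.5])), sensors.get_gripper_width())
E
```

```text
pressed [-3.3 -3.  16.5] 0.1581696644588777
0 -2.33 cmd 155.97 act 158.17 [-2.7 -1.4 15.6] -0.1 29.62
1 -2.21 cmd 155.61 act 158.11 [-3.8 -2.5 18.1] -0.14 29.88
2 -2.09 cmd 155.47 act 158.11 [-3.8 -0.8 19.1] -0.1 30.12
3 -1.97 cmd 155.45 act 158.03 [-3.1 -0.9 17.9] -0.04 30.38
4 -1.85 cmd 155.34 act 157.82 [-3.1 -1.  17.7] -0.05 30.62
5 -1.73 cmd 155.15 act 157.42 [-2.7 -1.  16.5] -0.16 30.88
6 -1.61 cmd 154.74 act 156.77 [-2.4 -0.5 14.8] -0.21 31.12
7 -1.49 cmd 154.14 act 156.02 [-3.  -1.2 15.3] -0.15 31.38
8 -1.37 cmd 153.54 act 155.85 [-3.2  0.  16. ] -0.05 31.62
9 -1.25 cmd 153.10 act 155.59 [-3.4 -0.8 18. ] 0.03 31.88
10 -1.13 cmd 152.80 act 155.34 [-2.8 -0.4 17.4] -0.06 32.12
11 -1.01 cmd 152.47 act 155.07 [-2.   0.4 18.4] 0.02 32.38
12 -0.89 cmd 152.20 act 154.77 [-2.5  1.1 17.8] -0.01 32.62
13 -0.77 cmd 151.87 act 154.55 [-2.2 -0.1 17.9] 0.01 32.88
14 -0.65 cmd 151.58 act 154.30 [-2.   0.8 17.6] -0.03 33.12
15 -0.53 cmd 151.26 act 154.03 [-1.8  0.5 17.9] 0.03 33.38
16 -0.41 cmd 150.96 act 153.78 [-1.5  0.3 17.5] -0.01 33.62
17 -0.29 cmd 150.64 act 153.51 [-1.3  1.3 18. ] -0.02 33.88
18 -0.17 cmd 150.34 act 153.24 [-2.   1.8 17.5] 0.06 34.12
19 -0.05 cmd 150.00 act 152.97 [-1.   0.2 17.9] -0.01 34.38
20 0.07 cmd 149.68 act 152.74 [-0.3  0.5 17.3] -0.03 34.62
21 0.19 cmd 149.35 act 152.56 [-0.7  1.1 19.8] 0.0 34.88
22 0.31 cmd 149.22 act 152.54 [-0.5  0.6 18.5] -0.03 35.12
23 0.43 cmd 149.11 act 152.54 [-1.1  1.2 19.7] 0.07 35.38
24 0.55 cmd 149.13 act 152.56 [-0.6  1.4 19.6] -0.04 35.62
25 0.67 cmd 149.18 act 152.59 [-0.3  0.1 19.7] -0.02 35.88
home?
(array([0.56030101, 0.2375767 ]), np.float64(0.14918092205507505)) 0.011691285638865193
```

Run:
```python
from h import *
p=sensors.get_ee_pos()
env.move_l([p[0],p[1],p[2]-.0003],speed=.02);print(sensors.get_ft_force(),sensors.get_ee_pos())
env.release();print(sensors.get_ft_force(),sensors.get_gripper_width())
env.move_l([p[0],p[1],.25],speed=.2)
env.reach([.563,.10,.32],down(np.pi/2)) if 0 else None
q=planner.inverse_kinematics([.563,.19,.30],down(np.pi/2));env.set_joints(q)
w=viewer.snapshot("wrist");save(w,"end");W=cloud(w)
for t in ["screw_head","vise"]:
    for d in viewer.look_for(w,t)[:1]: print(t,d)
x=W[np.isfinite(W[...,0])];x=x[(np.hypot(x[:,0]-.563,x[:,1]-.239)<.045)]
t=x[(x[:,2]>.170)];print("wing top",np.median(t[:,2]),cv2.minAreaRect((t[:,:2]*1000).astype(np.float32)))
r=np.hypot(x[:,0]-.5633,x[:,1]-.2392)
hs=x[(r>.02)&(x[:,2]>.14)&(x[:,2]<.149)];print("house",np.median(hs[:,2]))
fl=x[(r<.0155)&(x[:,2]<.165)&(x[:,2]>.143)];print("flange",np.median(fl[:,2]),np.percentile(fl[:,2],[10,90]))
s=viewer.snapshot("side")
c=viewer.snapshot("scene")
cv2.imwrite("pics/end2.png",np.hstack([cv2.resize(s["image"][150:225,245:345,::-1],None,fx=4,fy=4),cv2.resize(c["image"][210:285,360:460,::-1],None,fx=4,fy=4)]))
print(sensors.get_clock())
```

```text
[-1.60350226 -0.17761865  8.00802309] [0.56376113 0.23923905 0.15284875]
[0.55590085 0.72714491 0.47867904] 0.08781710114741806
screw_head {'rect': [314.9, 163.1, 44.1, 50.5], 'conf': 0.57}
vise {'rect': [293.9, 159.0, 237.6, 152.6], 'conf': 0.68}
wing top 0.3960138046266499 ((563.2185668945312, 217.95248413085938), (60.71669387817383, 58.529964447021484), 43.025848388671875)
house 0.14560413270383618
flange 0.14971906564811033 [0.14883364 0.15066076]
38.825
```

View pics/end2.png

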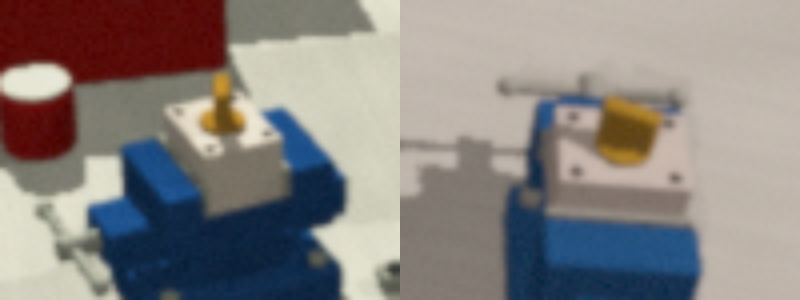

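View pics/end.png

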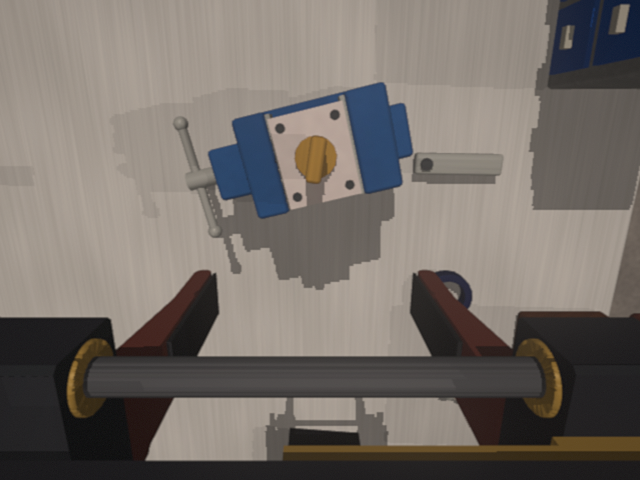

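Run:
```python
from h import *
W=cloud(viewer.snapshot("wrist"));x=W[np.isfinite(W[...,0])];r=np.hypot(x[:,0]-.5633,x[:,1]-.2392)
t=x[(r<.03)&(x[:,2]>.170)&(x[:,2]<.2)];z=np.median(t[:,2]);gap=z-.032-.1456
t2=t[abs(t[:,2]-z)<.003];A=np.linalg.lstsq(np.c_[t2[:,:2],np.ones(len(t2))],t2[:,2],rcond=None)[0]
print(z,"gap",gap,cv2.minAreaRect((t2[:,:2]*1000).astype(np.float32)),A)
if abs(gap)<.0009: print(env.close_job())
```

```text
0.17725059639917798 gap -0.00034940360082202915 ((563.3629760742188, 239.4610595703125), (33.628787994384766, 11.90814208984375), 81.51754760742188) [ 0.00164688 -0.00384637  0.17719382]
the job is handed in; nothing more can be done
None
```

The brass wing screw is driven fully home in the magneto housing and let go, with its flange flush to within about 0.4 mm by the camera, upright and centred, the push kept to about 20 N, and the job was handed in at about 39 s; the verdict was not shown.

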